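# Push the long billet home on the layout board

## Robot

A 7-joint arm with a two-finger parallel gripper is mounted at the origin on the work surface. World frame = base frame: x ahead of the robot, y to its left, z up, the work surface at z = 0. Lengths are in m, angles in rad, forces in N, time in s.
With the tool pointing down it reaches from about 0.4 to 0.85 m from the base axis. Payload 10.4 kg.
Tool frame: the origin (TCP) lies midway between the tips of the shut fingers; the grasp point (between the pads) lies 19 mm behind it; x points along the fingers, y is the direction in which the jaws open and shut, and the axes are right-handed (so a half turn about x gives the same grasp; the last joint's range is limited). The gripper opens to 85 mm and grips with 20 to 120 N. Pads are 22 mm wide; open, the fingers measure 114 mm over their backs; the gripper's body (76 mm by 85 mm) begins 54 mm behind the grasp point. The pads swing forward as they close: fully open they stand 13 mm farther back than shut.
Start: joints at [1.091, 0.332, -0.065, 1.46, 0.022, 1.35, -0.088], TCP at [0.276, -0.561, 0.231] pointing down, gripper open.
Joint ranges: [-2.6, 2.6], [-0.5, 2.12], [-1.47, 1.34], [0.16, 2.42], [-1.27, 4.41], [0.06, 2.06], [-2.6, 2.6]. Speed limits (rad/s): [2.22, 2.22, 2.79, 2.79, 3.14, 3.14, 3.14].

## Interface

Orientations are given as [roll, pitch, yaw] about the fixed x, y, z axes, in that order (R = Rz(yaw) Ry(pitch) Rx(roll)).
In Python, from workcell import ctrl gives the robot as it stands.
- The arm moves only by the tool play_rows, never from a script. Its argument "moves" is a list of rows, each a list of 3 entries, a list of its own where there are three numbers: the shift along the tool's x, y, z in mm, then the turn about the tool's x in degrees, then the finger opening in mm, from 0 to 85.4. In form: [[[x, y, z], yaw, gripper], ...]. A call has 1 to 20 rows; each row is the pose to reach, as a shift and turn from the pose commanded when the call began, along the tool's axes at that moment; what a row does not reach only later rows make up. A row lasts 1/12 s, in which the tool goes at most 41.7 mm and 7.16 degrees, less where a joint would pass 70% of its speed; a pose out of reach is approached as far as the arm can. A call with a gripper value outside its range is refused whole. The fingers move at their own pace and stop on an object; "squeeze" is the grip in N (left out, the last holds). Time passes only in rows, so rows that repeat a pose let the fingers close. It gives the time, the measured TCP pose, the force and the opening at its end, in the units of the state.
- ctrl.get_state(): the state, without advancing time (a new reading comes with each control period).
- ctrl.grab_frame(name): name is "scene" or "side" or "wrist"; returns the picture (420x560x3 uint8, red, green, blue); there is no depth.
- ctrl.camera_params(name): a dict with "fx", "fy", "cx", "cy" (pixels), "dist_coeffs" ([k1, k2, p1, p2, k3] as OpenCV has them; the pictures are not rectified), "rvec" (rotation vector, rad) and "tvec" (3), from world to camera coordinates, as OpenCV has them; the wrist camera has in their place "hand_eye" (4x4, takes a point from camera to tool coordinates, whose origin is the TCP and whose axes are the tool frame's). Camera axes: x right, y down, z forward; pixel columns grow to the right and rows downward; lengths in m; the calibration is good to about 2 mm. A picture is of the moment at which its call begins: read the wrist's pose just before it. camera_params takes no time and is no camera call.
- ctrl.job_done(): hands the job in, once; it reports no verdict.
The state is a dict: "time_s": time; "q": joint angles; "joint_vel": joint speeds; "tau": joint torques, N m; "ee_pos": TCP position; "orientation": TCP orientation; "contact_force": force on the tool from outside, world axes, zero at the start; "moment": the same for the moment, N m; "width": finger opening in m.
Only numpy, scipy, OpenCV 4.12 (cv2) and the standard library are available. Lean on these libraries where they do the work, as an engineer would, in place of code of your own. Each camera call takes 0.05 s, during which the arm holds its last target.

## Task

On the plywood layout board lie two flat wooden billets, one on each side of the stop block. Push the longer billet along the board until its long side lies flush along the fence and its end butts against the stop block; only push it, so that it stays lying flat on the board and is never lifted. Leave the shorter billet and all the other things on the bench where they are.

Things in the scene. Friction and masses are not known exactly. Their poses are not given: they have to be found in the camera images.
- board: Layout board, fixed: plywood 320 (x) x 720 (y) x 12 mm, a dark wooden fence along its far edge. Origin on the bench; in its frame the plywood spans x -170 to +150, y -360 to +360 mm, top at z 12 mm. The fence runs along y, its face towards the robot is at x = +120 mm, 22 mm thick, top at z 45 mm. +x points away from the robot, give or take a small yaw.
- stop: Stop block, fixed on the board and not movable, dark wood, 80 (x) x 40 (y) x 36 mm high, touching the fence with its far end, axes parallel to the board's. Origin at the centre of its underside (on the board's top). Its two stop faces are at y = +20 and -20 mm in its own frame.
- long_billet: The longer billet, to be pushed: a loose, flat, plain brown wooden block 95 (x) x 160 (y) x 40 mm high, about 0.3 to 0.5 kg, lying on the board, turned up to about 20 degrees from the fence. Its long sides run along its own y. Origin at the centre of its underside. It starts a few cm short of the fence, left or right of the stop block.
- short_billet: The shorter billet, to be left alone: same wood and section, 95 (x) x 105 (y) x 40 mm high, lying loose on the board on the other side of the stop block. Origin at the centre of its underside.
- knob: Bystander: a turned wooden drawer knob, 36 mm across, 42 mm high, standing loose on the board in front of the stop block, between the two billets. Origin at the centre of its underside.
- spindle: Bystander: a finished turned spindle, about 400 mm long (along its y), 44 mm thick, lying on the bench beyond the fence. Origin on the bench under its middle.
- gouge: Bystander: a turning gouge with blue handle, 350 mm long along its x, 26 mm high, lying to the right of the board. Origin under the ferrule.
- mallet: Bystander: a wooden mallet, 290 mm long along its x, head 60 mm high, lying to the left of the board. Origin on the bench under the handle, 110 mm from the head's middle.
- glue: Bystander: a yellow glue bottle, 60 mm across, 160 mm high, standing to the right of the board. Origin at the centre of its underside.
- faceplate: Bystander: a steel ring, 100 mm across, 12 mm high, lying to the left of the board. Origin at the centre of its underside.
Mind the look-alikes: they are no part of the job. What is shaped like the long_billet but red is not meant.

How it is judged:
At the end, for the whole second after the job is handed in: The longer billet lies flat and at rest on the board, its long side within 3 mm of the fence and within 0.025 rad of parallel, its end within 3.5 mm of the stop block; the shorter billet is within 20 mm and every other loose thing within 30 mm of where it started (x of long_billet in the frame of board between 0.0695 and 0.0755 m and angle between the x axis of long_billet and the x axis of board, either way round below 0.025 rad and (y of long_billet in the frame of stop between 0.097 and 0.1035 m or y of long_billet in the frame of stop between -0.1035 and -0.097 m) and height (world z) of each of long_billet, short_billet below 0.016 m and angle between long_billet's own z axis and vertical below 0.05 rad and linear speed of long_billet below 0.01 m/s and angular speed of long_billet below 0.05 rad/s and distance of short_billet from where it was at the start of the episode below 0.02 m and distance of each of knob, spindle, gouge, mallet, glue, faceplate from where it was at the start of the episode below 0.03 m); the robot touches nothing.
It fails at once if the longer billet is lifted off the board (over 8 mm) or tipped (height (world z) of long_billet above 0.02 m or angle between long_billet's own z axis and vertical above 0.15 rad).
It fails at once if the shorter billet is moved by more than 20 mm or lifted (distance of short_billet from where it was at the start of the episode above 0.02 m or height (world z) of short_billet above 0.02 m).
It fails at once if another thing on the bench is moved by more than 30 mm (distance of any of knob, spindle, gouge, mallet, glue, faceplate from where it was at the start of the episode above 0.03 m).
It also fails if it takes over 61 s, if anything falls off the work surface, if the arm or the gripper's body presses on something with over 40 N, if the wrist force passes 120 N, or if a joint passes its speed limit or range.

## Working session

There is one attempt and no reset: what is moved stays moved. The work goes in short steps, Python scripts to look and compute and a tool call to move; the robot and the scene stay as the last step left them, time stands still between calls to the robot, and variables do not carry over. Pictures are saved under pics/ and viewed, and the job is handed in when it is done.

Besides the shell and the picture viewer there is one more tool, called after "Call:" in YAML: its name, and indented under it one key for each argument. play_rows: Moves the arm, as the interface text tells. Its arguments: {"type":"object","properties":{"moves":{"type":"array"},"squeeze":{"type":"number"}},"required":["moves"]}

```bash
mkdir -p pics; ls; python3 - <<'E'
from workcell import ctrl
import cv2
for n in ["scene","side"]:
    cv2.imwrite(f"pics/{n}0.png",ctrl.grab_frame(n)[:,:,::-1])
    print(n,ctrl.camera_params(n))
print(ctrl.camera_params("wrist"));print(ctrl.get_state())
E
```

```text
pics
scene {'fx': 419.1862105206473, 'fy': 419.1862105206473, 'cx': 282.80229923458205, 'cy': 210.2696899837185, 'dist_coeffs': array([-0.09792856,  0.        ,  0.        ,  0.        ,  0.        ]), 'rvec': array([ 1.33437381,  2.40330372, -0.77534119]), 'tvec': array([ 0.30811487, -0.30013201,  1.612958  ])}
side {'fx': 485.1162260020771, 'fy': 485.1162260020771, 'cx': 280.261377601994, 'cy': 205.05035113355675, 'dist_coeffs': array([-0.11783466,  0.        ,  0.        ,  0.        ,  0.        ]), 'rvec': array([ 0.56108261, -2.69064041,  1.14962629]), 'tvec': array([0.45584356, 0.19077477, 1.32631864])}
{'fx': 364.3510079556261, 'fy': 364.3510079556261, 'cx': 280.15594969019685, 'cy': 213.25084043834954, 'dist_coeffs': array([-0.00678323,  0.        ,  0.        ,  0.        ,  0.        ]), 'hand_eye': array([[-1.13653746e-03, -3.26704553e-01,  9.45125835e-01,
        -1.42423833e-01],
       [ 9.99999178e-01,  1.89968687e-04,  1.26819108e-03,
        -5.79623422e-04],
       [-5.93868115e-04,  9.45126499e-01,  3.26704069e-01,
        -8.38536740e-02],
       [ 0.00000000e+00,  0.00000000e+00,  0.00000000e+00,
         1.00000000e+00]])}
{'time_s': 0.1, 'q': array([ 1.09142547,  0.33280888, -0.06467897,  1.46086388,  0.02160453,
        1.34990566, -0.08847189]), 'joint_vel': array([ 0.00042665, -0.00063535,  0.00057589, -0.00451687, -0.00023403,
        0.00177148, -0.00067787]), 'tau': array([ 4.54302590e-04, -6.26744485e+01,  4.83982405e-02, -3.92433429e+01,
        1.63887808e-02,  6.85516570e-03, -2.38794252e-05]), 'ee_pos': array([ 0.27549163, -0.56062782,  0.23059219]), 'orientation': array([-1.51643268,  1.56950597,  2.08195942]), 'contact_force': array([-0.45317638, -0.93311189,  0.00744673]), 'moment': array([ 0.03219452,  0.02976374, -0.02956123]), 'width': 0.08547908010105494}
```

View pics/scene0.png

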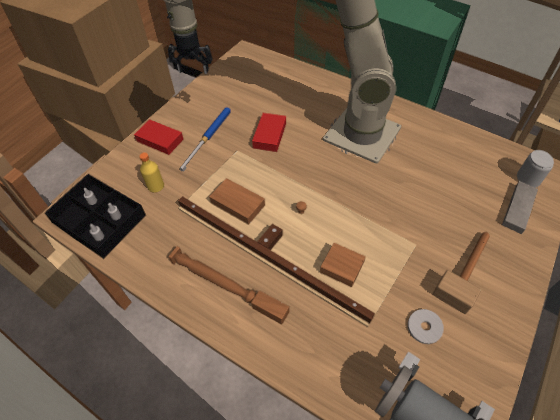

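View pics/side0.png

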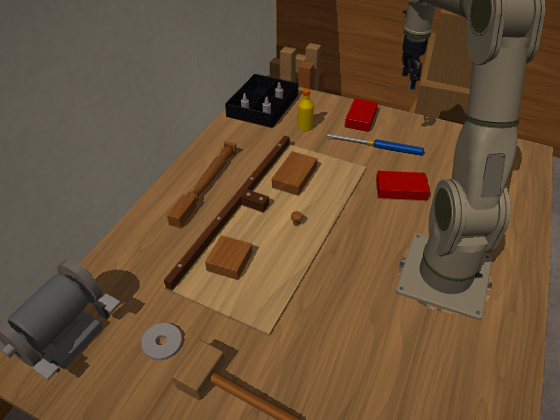

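Candidates in the scene view: brown block (237,200), the longer one and on the gouge side; brown block (343,263), squarer and so the short billet; red look-alikes at (160,136) and (269,131). I choose (237,200) and check it in close crops.

```bash
python3 - <<'E'
import cv2
a=cv2.imread("pics/scene0.png");
cv2.imwrite("pics/c1.png",cv2.resize(a[145:265,165:325],None,fx=5,fy=5,interpolation=cv2.INTER_CUBIC))
b=cv2.imread("pics/side0.png")
cv2.imwrite("pics/c2.png",cv2.resize(b[130:250,205:365],None,fx=5,fy=5,interpolation=cv2.INTER_CUBIC))
cv2.imwrite("pics/c3.png",cv2.resize(a[225:335,290:425],None,fx=5,fy=5,interpolation=cv2.INTER_CUBIC))
E
```

```text
(no output)
```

View pics/c1.png

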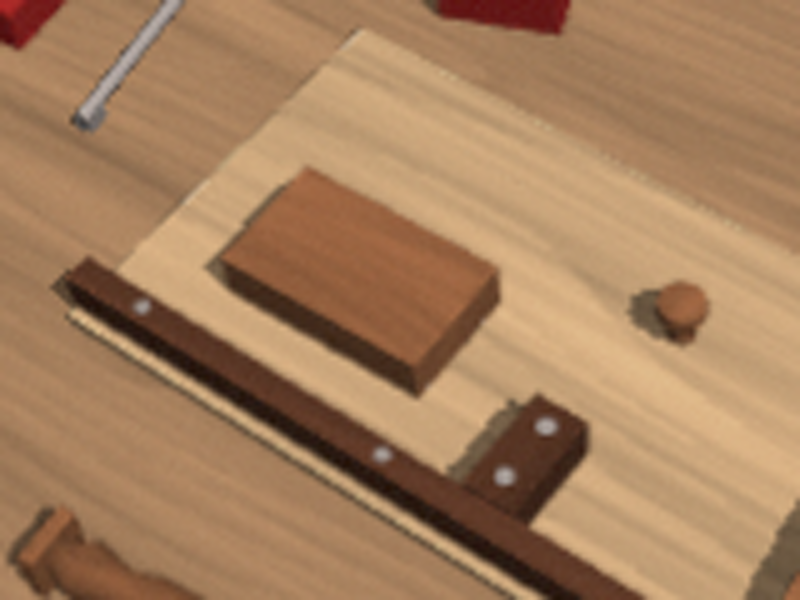

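View pics/c2.png

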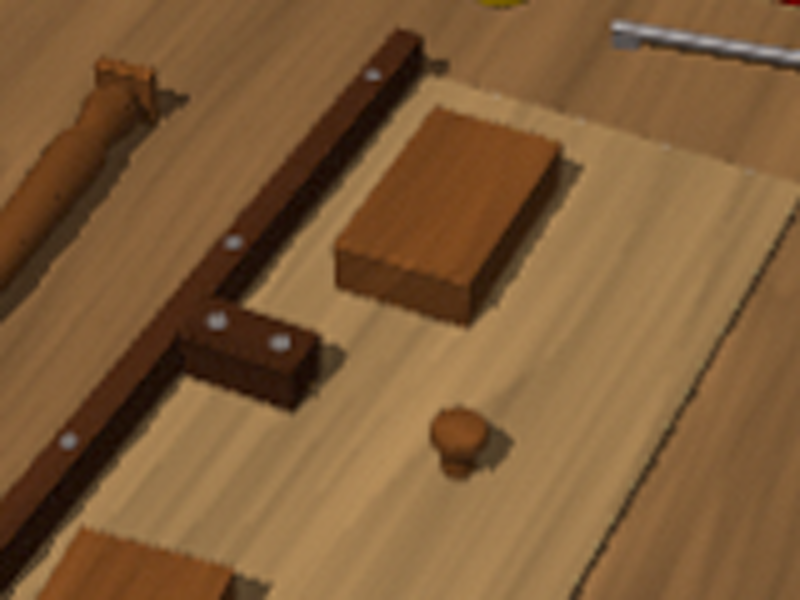

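View pics/c3.png

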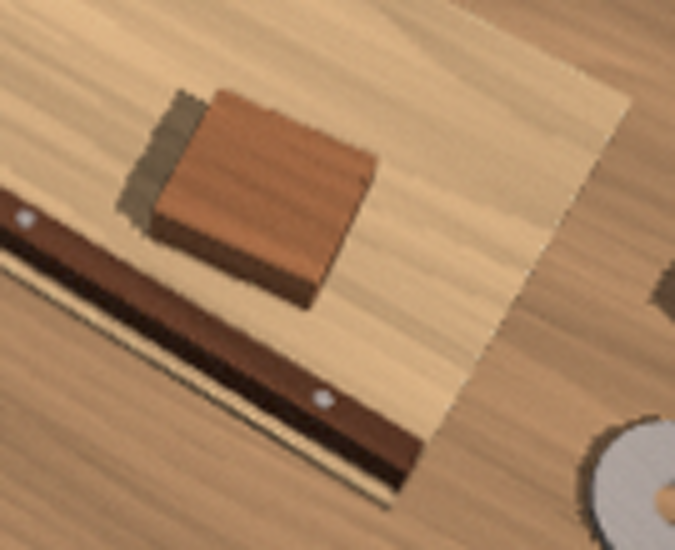

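The crop shows the plain brown long billet: its top corners in c1 are (308,168), (498,268), (418,368), (222,260). The stop is to its +y side, and the knob at (682,305) is clear of it.

```bash
cat > h.py <<'E'
import numpy as np,cv2
from workcell import ctrl
from scipy.optimize import least_squares
from scipy.spatial.transform import Rotation as R
def cam(n):
    p=ctrl.camera_params(n);K=np.array([[p['fx'],0,p['cx']],[0,p['fy'],p['cy']],[0,0,1]])
    return K,p['dist_coeffs'],p.get('rvec'),p.get('tvec'),p.get('hand_eye')
def wristext(st):
    K,d,_,_,H=cam('wrist');T=np.eye(4);T[:3,:3]=R.from_euler('xyz',st['orientation']).as_matrix();T[:3,3]=st['ee_pos']
    M=np.linalg.inv(T@H);return cv2.Rodrigues(M[:3,:3])[0].ravel(),M[:3,3]
def rays(n,px,ext=None):
    K,d,r,t,_=cam(n)
    if ext: r,t=ext
    u=cv2.undistortPoints(np.array(px,float).reshape(-1,1,2),K,d).reshape(-1,2)
    Rm=cv2.Rodrigues(r)[0];D=np.c_[u,np.ones(len(u))]@Rm
    return -Rm.T@t,D
def onz(n,px,z,ext=None):
    c,D=rays(n,px,ext);return c+D*((z-c[2])/D[:,2])[:,None]
def tri(p1,p2,n1='scene',n2='side',e1=None,e2=None):
    c1,D1=rays(n1,p1,e1);c2,D2=rays(n2,p2,e2);out=[]
    for a,b in zip(D1,D2):
        A=np.c_[a,-b];s=np.linalg.lstsq(A,c2-c1,rcond=None)[0]
        P,Q=c1+a*s[0],c2+b*s[1];out.append(np.r_[(P+Q)/2,np.linalg.norm(P-Q)])
    return np.array(out)
def proj(n,P,ext=None):
    K,d,r,t,_=cam(n)
    if ext: r,t=ext
    return cv2.projectPoints(np.array(P,float).reshape(-1,1,3),r,t,K,d)[0].reshape(-1,2)
E
python3 - <<'E'
from h import *
np.set_printoptions(precision=4,suppress=True)
c=lambda x,o:(np.array(x,float)+.5)/5-.5+o
so=np.array([165,145]);do=np.array([205,130]);s3=np.array([290,225])
L1=c([(308,168),(498,268),(418,368),(222,260)],so);L2=c([(560,148),(468,292),(335,250),(437,107)],do)
T=tri(L1,L2);print("long tri\n",T)
P=onz('scene',L1,.052);Q=onz('side',L2,.052);print(P,Q)
for X in (P,Q):
    v=(X[1]-X[0]+X[2]-X[3])[:2];print("ctr",X.mean(0),"long dir deg",np.degrees(np.arctan2(v[1],v[0])),np.linalg.norm(v)/2)
F=tri(c([(90,258),(540,397),(588,432)],so),c([(423,42),(320,332),(295,378)],do));print("fence end, stop corners",F)
a=onz('scene',c([(90,258)],so),.045);b=onz('scene',c([(425,442)],s3),.045);print(a,b,np.linalg.norm(a-b),np.degrees(np.arctan2(*(b-a)[0,1::-1])))
print("board near right", onz('scene',c([(360,30)],so),.012),onz('scene',c([(630,98)],s3),.012))
print("stop z48",onz('scene',c([(540,397),(588,432)],so),.048),onz('side',c([(320,332),(295,378)],do),.048))
print("short",onz('scene',c([(222,90),(376,157),(312,285),(155,213)],s3),.052))
print("knob",onz('scene',c([(682,305)],so),.05))
E
```

```text
long tri
 [[ 0.4877 -0.2852  0.0427  0.0028]
 [ 0.4902 -0.1271  0.0414  0.0032]
 [ 0.5831 -0.1273  0.0427  0.0001]
 [ 0.5804 -0.2884  0.0441  0.0022]]
[[ 0.4923 -0.281   0.052 ]
 [ 0.4954 -0.1238  0.052 ]
 [ 0.5879 -0.1231  0.052 ]
 [ 0.5853 -0.2825  0.052 ]] [[ 0.4842 -0.2719  0.052 ]
 [ 0.4863 -0.1139  0.052 ]
 [ 0.5786 -0.1174  0.052 ]
 [ 0.5764 -0.2805  0.052 ]]
ctr [ 0.5402 -0.2026  0.052 ] long dir deg 88.94533672207471 0.15838390777322053
ctr [ 0.5314 -0.1959  0.052 ] long dir deg 89.2470473300649 0.16056001666468545
fence end, stop corners [[ 0.6229 -0.3687  0.0354  0.0022]
 [ 0.5598 -0.0505  0.0431  0.0034]
 [ 0.5609 -0.0145  0.0343  0.0048]]
[[ 0.6267 -0.3634  0.045 ]] [[0.6618 0.3515 0.045 ]] 0.7157432514552801 87.1914051256595
board near right [[ 0.3408 -0.3519  0.012 ]] [[0.372  0.3644 0.012 ]]
stop z48 [[ 0.5637 -0.047   0.048 ]
 [ 0.5699 -0.0075  0.048 ]] [[ 0.5572 -0.0478  0.048 ]
 [ 0.554  -0.0047  0.048 ]]
short [[0.5248 0.1498 0.052 ]
 [0.5178 0.25   0.052 ]
 [0.6126 0.2553 0.052 ]
 [0.6192 0.1561 0.052 ]]
knob [[ 0.4568 -0.0069  0.05  ]]
```

```bash
cat >> h.py <<'E'
np.set_printoptions(precision=4,suppress=True)
def go(target,yawdeg=None):
    "tool-axis shift in mm to world target; turn needed to bring tool y to heading yawdeg"
    s=ctrl.get_state();Rm=R.from_euler('xyz',s['orientation']).as_matrix()
    print('shift mm',np.round(Rm.T@(np.array(target)-s['ee_pos'])*1000,1),'ty heading',np.degrees(np.arctan2(Rm[1,1],Rm[0,1])))
E
python3 - <<'E'
from h import *
s=ctrl.get_state();print(R.from_euler('xyz',s['orientation']).as_matrix())
go([.43,-.2,.25])
print(onz('scene',[(150,185)],.0),onz('scene',[(183,168)],.01))
E
```

```text
[[-0.0006  0.4411 -0.8975]
 [ 0.0011 -0.8975 -0.4411]
 [-1.     -0.0013  0.0001]]
shift mm [ -19.1 -255.5 -297.7] ty heading -63.8273226398797
[[ 0.628  -0.5269  0.    ]] [[ 0.5101 -0.4695  0.01  ]]
```

Call:
play_rows:
  moves:
    - [[-20, -20, -32], 0, 85]
    - [[-20, -40, -64], 3, 85]
    - [[-20, -60, -96], 6, 85]
    - [[-20, -80, -128], 9, 85]
    - [[-20, -100, -160], 12, 85]
    - [[-20, -120, -192], 15, 85]
    - [[-20, -140, -224], 18, 85]
    - [[-20, -160, -256], 21, 85]
    - [[-20, -180, -288], 24, 85]
    - [[-20, -200, -320], 27, 85]
    - [[-20, -220, -352], 29, 85]
    - [[-20, -240, -384], 29, 85]
    - [[-20, -256, -410], 29, 85]
    - [[-20, -256, -410], 29, 85]
    - [[-20, -256, -410], 29, 85]
    - [[-20, -256, -410], 29, 85]
    - [[-20, -256, -410], 29, 85]

```text
time_s: 1.52
ee_pos: [0.5301, -0.1519, 0.2511]
orientation: [0.754, 1.57, -2.439]
contact_force: [-0.1, -0.4, 0.2]
width: 0.0848
```

```bash
python3 - <<'E'
from h import *
s=ctrl.get_state();a=ctrl.grab_frame('wrist');cv2.imwrite('pics/w1.png',a[:,:,::-1]);print(s)
np.savez('w1.npz',p=s['ee_pos'],o=s['orientation'])
E
```

```text
{'time_s': 1.5167, 'q': array([ 0.5207,  0.1831, -0.3683,  1.6131,  0.0677,  1.3584, -1.4786]), 'joint_vel': array([ 0.005 , -0.0025,  0.0019, -0.0019, -0.0015, -0.0003, -0.0032]), 'tau': array([ -0.9429, -50.3062,  -2.8   , -39.185 ,  -0.0418,  -0.0079,
         0.0042]), 'ee_pos': array([ 0.5301, -0.1519,  0.2511]), 'orientation': array([ 0.7537,  1.57  , -2.4394]), 'contact_force': array([-0.0902, -0.4055,  0.2373]), 'moment': array([ 0.045 ,  0.0076, -0.0182]), 'width': 0.08476485237364954}
```

View pics/w1.png

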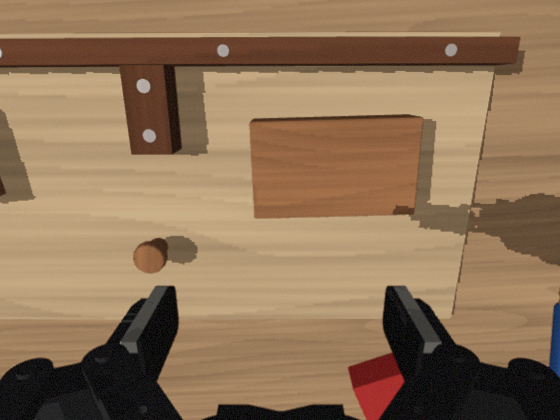

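```bash
python3 - <<'E'
import cv2
a=cv2.imread("pics/w1.png");
cv2.imwrite("pics/w1a.png",cv2.resize(a[20:170,110:270],None,fx=4,fy=4,interpolation=cv2.INTER_CUBIC))
cv2.imwrite("pics/w1b.png",cv2.resize(a[100:230,240:440],None,fx=4,fy=4,interpolation=cv2.INTER_CUBIC))
E
```

```text
(no output)
```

View pics/w1a.png

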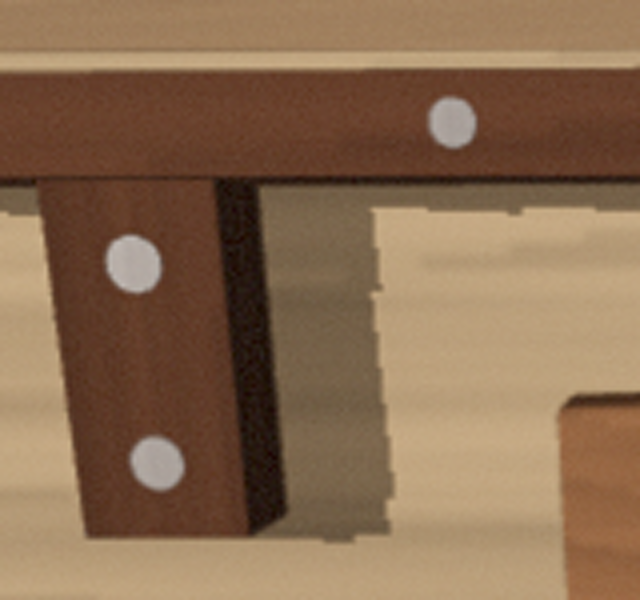

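View pics/w1b.png

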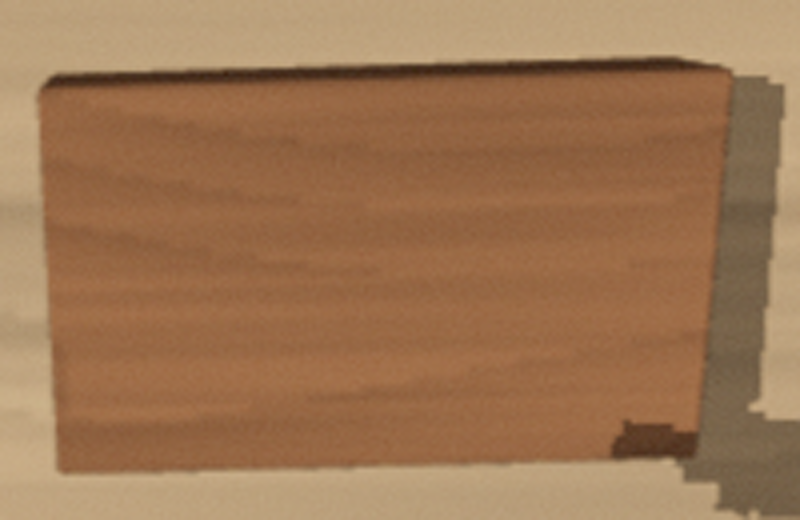

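The wrist crops show billet top corners at crop b (40,90), (732,70), (697,457), (60,471), and stop top corners at crop a (214,180), (248,536), (88,536).

```bash
python3 - <<'E'
from h import *
w=np.load('w1.npz');e=wristext(dict(ee_pos=w['p'],orientation=w['o']))
c=lambda x,o,f=4:(np.array(x,float)+.5)/f-.5+np.array(o)
Lw=c([(697,457),(60,471),(40,90),(732,70)],(240,100))
P=onz('wrist',Lw,.052,e);print(P,P.mean(0),[np.linalg.norm(P[i]-P[i-1]) for i in range(4)])
d=P[0]-P[1]+P[3]-P[2];print('billet heading',np.degrees(np.arctan2(d[1],d[0])))
S=onz('wrist',c([(214,180),(248,536),(88,536)],(110,20)),.048,e);print('stop',S)
F=onz('wrist',[[5,66],[220,64.5],[495,63]],.045,e);print('fence',F); f=F[2]-F[0];print(np.degrees(np.arctan2(f[1],f[0])))
# triangulate with others
so=np.array([165,145]);do=np.array([205,130])
L1=c([(308,168),(498,268),(418,368),(222,260)],so,5);L2=c([(560,148),(468,292),(335,250),(437,107)],do,5)
print(tri(Lw,L1,'wrist','scene',e),tri(Lw,L2,'wrist','side',e))
E
```

```text
[[ 0.4883 -0.283   0.052 ]
 [ 0.4927 -0.1247  0.052 ]
 [ 0.5851 -0.127   0.052 ]
 [ 0.5816 -0.2846  0.052 ]] [ 0.5369 -0.2048  0.052 ] [np.float64(0.09331825590661946), np.float64(0.15833190766318078), np.float64(0.0924060222929935), np.float64(0.15765876272794518)]
billet heading -91.44870640005993
stop [[ 0.6379 -0.0544  0.048 ]
 [ 0.5595 -0.0504  0.048 ]
 [ 0.5615 -0.0124  0.048 ]]
fence [[ 0.6446  0.0875  0.045 ]
 [ 0.6356 -0.104   0.045 ]
 [ 0.6247 -0.3482  0.045 ]]
-92.61215952780597
[[ 0.484  -0.2883  0.0392  0.0013]
 [ 0.4926 -0.1249  0.0491  0.0019]
 [ 0.5844 -0.1263  0.045   0.0002]
 [ 0.5807 -0.2879  0.0432  0.0001]] [[ 0.4867 -0.2847  0.0433  0.004 ]
 [ 0.4897 -0.1238  0.0428  0.0006]
 [ 0.5837 -0.1266  0.0429  0.0015]
 [ 0.5802 -0.2877  0.0454  0.0018]]
```

```bash
python3 - <<'E'
from h import *
go([.44,-.20,.12]); go([.44,-.20,.015])
E
```

```text
shift mm [131.3  52.6  87.4] ty heading -92.96657090664056
shift mm [236.3  52.6  87.4] ty heading -92.96657090664056
```

Call:
play_rows:
  moves:
    - [[0, 20, 35], 0, 85]
    - [[10, 40, 65], 0, 85]
    - [[40, 53, 87], 0, 85]
    - [[70, 53, 87], 0, 85]
    - [[100, 53, 87], 0, 85]
    - [[130, 53, 87], 0, 85]
    - [[160, 53, 87], 0, 85]
    - [[185, 53, 87], 0, 85]
    - [[205, 53, 87], 0, 85]
    - [[220, 53, 87], 0, 85]
    - [[230, 53, 87], 0, 85]
    - [[236, 53, 87], 0, 85]
    - [[236, 53, 87], 0, 85]
    - [[236, 53, 87], 0, 85]

```text
time_s: 2.73
ee_pos: [0.4415, -0.1994, 0.0159]
orientation: [2.607, 1.57, -0.584]
contact_force: [-0.1, -0.2, 1.2]
width: 0.085
```

```bash
python3 - <<'E'
from h import *
a=ctrl.grab_frame('side');cv2.imwrite('pics/s1.png',cv2.resize(a[110:290,190:430,::-1],None,fx=3,fy=3,interpolation=cv2.INTER_CUBIC));print(ctrl.get_state()['ee_pos'],ctrl.get_state()['contact_force'])
go([.47,-.2024,.015])
E
```

```text
[ 0.4418 -0.1994  0.0162] [ 0.7669  0.1141 -0.496 ]
shift mm [  1.2   1.6 -28.3] ty heading -92.85076319211802
```

View pics/s1.png

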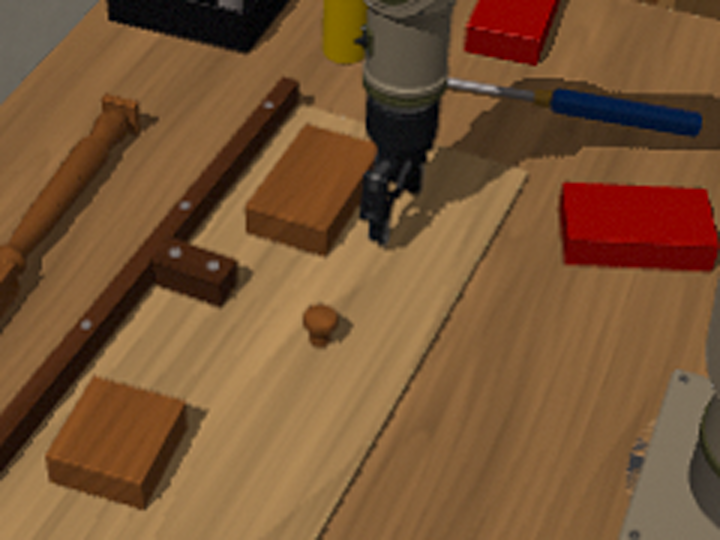

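The side view shows the open fingers at (380,210), standing just robot-side of the billet and touching nothing. Next I push towards the fence.

Call:
play_rows:
  moves:
    - [[0, 0, -10], 0, 85]
    - [[0, 0, -20], 0, 85]
    - [[0, 0, -27], 0, 85]
    - [[0, 0, -31], 0, 85]
    - [[0, 0, -35], 0, 85]
    - [[0, 0, -39], 0, 85]
    - [[0, 0, -43], 0, 85]
    - [[0, 0, -47], 0, 85]
    - [[0, 0, -51], 0, 85]
    - [[0, 0, -55], 0, 85]
    - [[0, 0, -59], 0, 85]
    - [[0, 0, -63], 0, 85]
    - [[0, 0, -67], 0, 85]
    - [[0, 0, -70], 0, 85]
    - [[0, 0, -70], 0, 85]

```text
time_s: 4.03
ee_pos: [0.5121, -0.2024, 0.0155]
orientation: [3.062, 1.57, -0.128]
contact_force: [-0.4, 0.0, 0.3]
width: 0.0852
```

```bash
python3 - <<'E'
from h import *
s=ctrl.get_state();a=ctrl.grab_frame('wrist');cv2.imwrite('pics/w2.png',a[:,:,::-1]);print(s['ee_pos'],s['contact_force'])
E
```

```text
[ 0.5121 -0.2024  0.0155] [-0.4207  0.0266  0.2879]
```

View pics/w2.png

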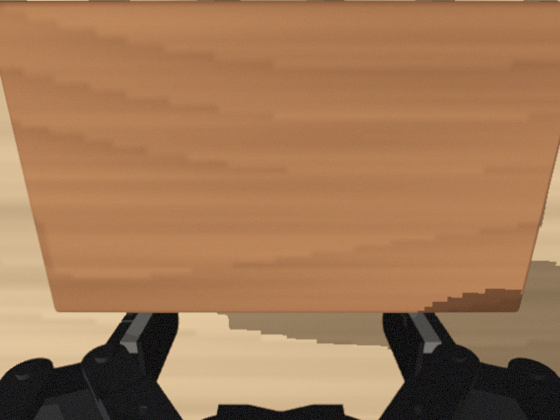

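The wrist view shows the billet's near edge (row 312) level and resting on both fingertips. I push on slowly until the fence pushes back.

Call:
play_rows:
  moves:
    - [[0, 0, -3], 0, 85]
    - [[0, 0, -6], 0, 85]
    - [[0, 0, -8], 0, 85]
    - [[0, 0, -10], 0, 85]
    - [[0, 0, -12], 0, 85]
    - [[0, 0, -12], 0, 85]

```text
time_s: 4.58
ee_pos: [0.5237, -0.2031, 0.0154]
orientation: [2.932, 1.57, -0.259]
contact_force: [0.4, -0.0, 0.6]
width: 0.0849
```

Call:
play_rows:
  moves:
    - [[0, 0, -1], 0, 85]
    - [[0, 0, -2], 0, 85]
    - [[0, 0, -3], 0, 85]
    - [[0, 0, -3], 0, 85]

```text
time_s: 4.92
ee_pos: [0.5259, -0.2032, 0.0152]
orientation: [0.142, 1.57, -3.049]
contact_force: [-4.8, 0.1, 2.7]
width: 0.085
```

Call:
play_rows:
  moves:
    - [[0, 0, -1], 0, 85]
    - [[0, 0, -2], 0, 85]
    - [[0, 0, -2], 0, 85]

```text
time_s: 5.17
ee_pos: [0.5259, -0.2032, 0.0149]
orientation: [-0.043, 1.566, 3.049]
contact_force: [-12.9, 2.1, 9.3]
width: 0.0853
```

The tool stalled at x=0.526 with about 13 N, so the billet is against the fence. Now I back off, lift, and turn for the end push.

Call:
play_rows:
  moves:
    - [[0, 0, 10], 0, 85]
    - [[0, 0, 30], 0, 85]
    - [[0, 0, 40], 0, 85]
    - [[-30, 0, 40], 0, 85]
    - [[-65, 0, 40], 0, 85]
    - [[-100, 5, 40], -5, 85]
    - [[-115, 15, 35], -12, 80]
    - [[-115, 30, 25], -19, 70]
    - [[-115, 45, 10], -26, 60]
    - [[-115, 60, -5], -33, 50]
    - [[-115, 75, -20], -40, 40]
    - [[-115, 90, -30], -47, 40]
    - [[-115, 105, -40], -54, 40]
    - [[-115, 115, -50], -61, 40]
    - [[-115, 130, -51], -68, 40]
    - [[-115, 130, -51], -75, 40]
    - [[-115, 130, -51], -82, 40]
    - [[-115, 130, -51], -89, 40]
    - [[-115, 130, -51], -90, 40]
    - [[-115, 130, -51], -90, 40]

```text
time_s: 6.83
ee_pos: [0.5729, -0.3357, 0.1303]
orientation: [1.77, 1.57, 0.148]
contact_force: [-0.2, 0.6, -0.2]
width: 0.0399
```

```bash
python3 - <<'E'
from h import *
s=ctrl.get_state();a=ctrl.grab_frame('wrist');cv2.imwrite('pics/w3.png',a[:,:,::-1]);print(s['ee_pos'],s['contact_force'],s['width'])
np.savez('w3.npz',p=s['ee_pos'],o=s['orientation'])
cv2.imwrite('pics/s3.png',cv2.resize(ctrl.grab_frame('side')[90:290,160:430,::-1],None,fx=2.9,fy=2.9,interpolation=cv2.INTER_CUBIC))
go([.573,-.335,.018])
E
```

```text
[ 0.5729 -0.3357  0.1303] [-0.1832  0.6277 -0.151 ] 0.03993271711427712
shift mm [112.4   0.1  -0.7] ty heading -3.040611830487943
```

View pics/w3.png

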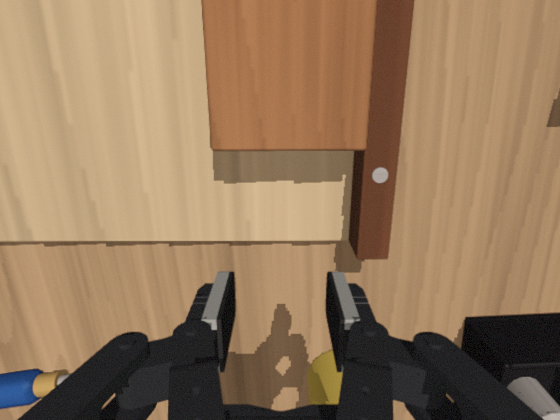

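View pics/s3.png

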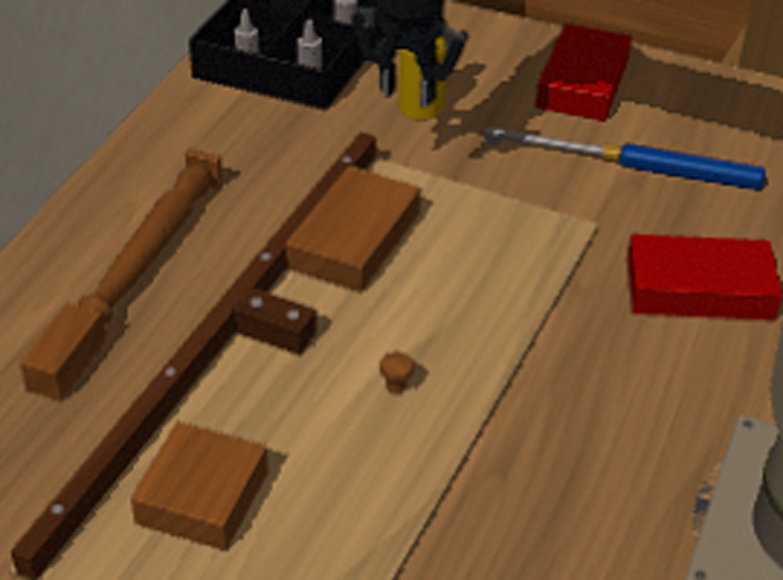

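The billet sits flat along the fence: in w3 its fence-side edge runs against the fence at column 370, and the fingers are clear of the fence. I descend beyond the end and push towards the stop.

Call:
play_rows:
  moves:
    - [[30, 0, 0], 0, 40]
    - [[60, 0, 0], 0, 40]
    - [[80, 0, 0], 0, 40]
    - [[95, 0, 0], 0, 40]
    - [[105, 0, 0], 0, 40]
    - [[112, 0, 0], 0, 40]
    - [[112, 0, 0], 0, 40]
    - [[112, 0, -10], 0, 40]
    - [[112, 0, -20], 0, 40]
    - [[112, 0, -27], 0, 40]
    - [[112, 0, -32], 0, 40]
    - [[112, 0, -36], 0, 40]
    - [[112, 0, -40], 0, 40]
    - [[112, 0, -44], 0, 40]
    - [[112, 0, -48], 0, 40]
    - [[112, 0, -52], 0, 40]
    - [[112, 0, -56], 0, 40]
    - [[112, 0, -60], 0, 40]
    - [[112, 0, -60], 0, 40]

```text
time_s: 8.52
ee_pos: [0.5758, -0.2743, 0.0183]
orientation: [-3.037, 1.57, 1.627]
contact_force: [0.6, -0.0, 0.6]
width: 0.0401
```

```bash
python3 - <<'E'
from h import *
s=ctrl.get_state();print(s['ee_pos'],s['contact_force'],s['width'])
cv2.imwrite('pics/s4.png',cv2.resize(ctrl.grab_frame('side')[90:290,160:430,::-1],None,fx=2.9,fy=2.9,interpolation=cv2.INTER_CUBIC))
E
```

```text
[ 0.5758 -0.2743  0.0183] [ 0.5886 -0.041   0.6108] 0.04014077144606146
```

View pics/s4.png

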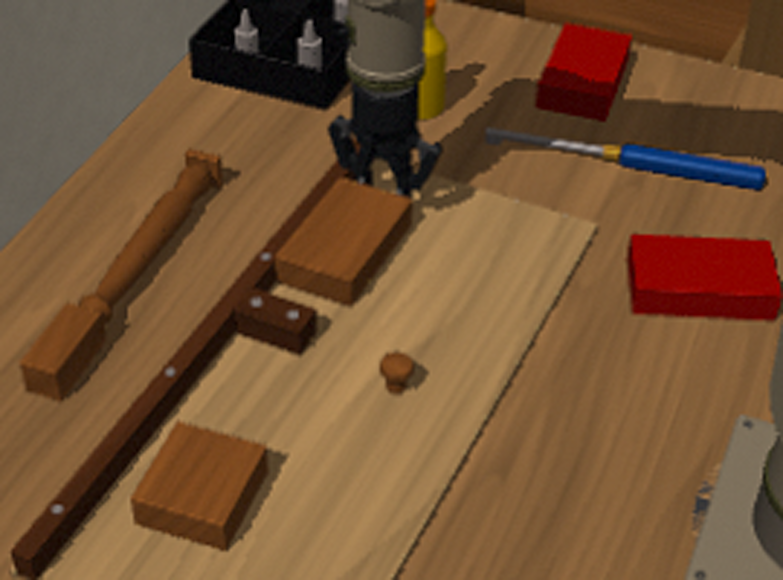

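The side view shows the billet sliding along the fence, with its end at (345,300) and the stop still clear ahead. I carry on.

Call:
play_rows:
  moves:
    - [[0, 0, -4], 0, 40]
    - [[0, 0, -8], 0, 40]
    - [[0, 0, -12], 0, 40]
    - [[0, 0, -16], 0, 40]
    - [[0, 0, -20], 0, 40]
    - [[0, 0, -24], 0, 40]
    - [[0, 0, -28], 0, 40]
    - [[0, 0, -32], 0, 40]
    - [[0, 0, -36], 0, 40]
    - [[0, 0, -40], 0, 40]
    - [[0, 0, -42], 0, 40]
    - [[0, 0, -44], 0, 40]
    - [[0, 0, -44], 0, 40]

```text
time_s: 9.65
ee_pos: [0.5779, -0.2311, 0.0184]
orientation: [2.895, 1.571, 1.275]
contact_force: [-0.6, 0.4, 0.7]
width: 0.0399
```

Call:
play_rows:
  moves:
    - [[0, 0, -1], 0, 40]
    - [[0, 0, -2], 0, 40]
    - [[0, 0, -3], 0, 40]
    - [[0, 0, -3], 0, 40]

```text
time_s: 9.98
ee_pos: [0.578, -0.2289, 0.0184]
orientation: [0.596, 1.57, -1.024]
contact_force: [-0.4, -1.9, 1.2]
width: 0.0402
```

Call:
play_rows:
  moves:
    - [[0, 0, -1], 0, 40]
    - [[0, 0, -2], 0, 40]
    - [[0, 0, -3], 0, 40]
    - [[0, 0, -3], 0, 40]

```text
time_s: 10.32
ee_pos: [0.5781, -0.2256, 0.0184]
orientation: [1.345, 1.571, -0.275]
contact_force: [-0.1, -2.9, 1.1]
width: 0.0399
```

Call:
play_rows:
  moves:
    - [[0, 0, -1], 0, 40]
    - [[0, 0, -2], 0, 40]
    - [[0, 0, -3], 0, 40]
    - [[0, 0, -3], 0, 40]

```text
time_s: 10.65
ee_pos: [0.5783, -0.2228, 0.0184]
orientation: [0.641, 1.57, -0.979]
contact_force: [0.1, -3.3, 0.9]
width: 0.0402
```

Call:
play_rows:
  moves:
    - [[0, 0, -1], 0, 40]
    - [[0, 0, -2], 0, 40]
    - [[0, 0, -3], 0, 40]
    - [[0, 0, -3], 0, 40]

```text
time_s: 10.98
ee_pos: [0.5781, -0.2229, 0.0184]
orientation: [0.144, 1.567, -1.478]
contact_force: [0.6, -11.3, 0.0]
width: 0.0402
```

```bash
python3 - <<'E'
from h import *
s=ctrl.get_state();print(s['ee_pos'],s['contact_force'])
cv2.imwrite('pics/s5.png',cv2.resize(ctrl.grab_frame('side')[130:240,210:340,::-1],None,fx=5,fy=5,interpolation=cv2.INTER_CUBIC))
E
```

```text
[ 0.5781 -0.2229  0.0184] [  0.5981 -11.2818   0.0048]
```

View pics/s5.png

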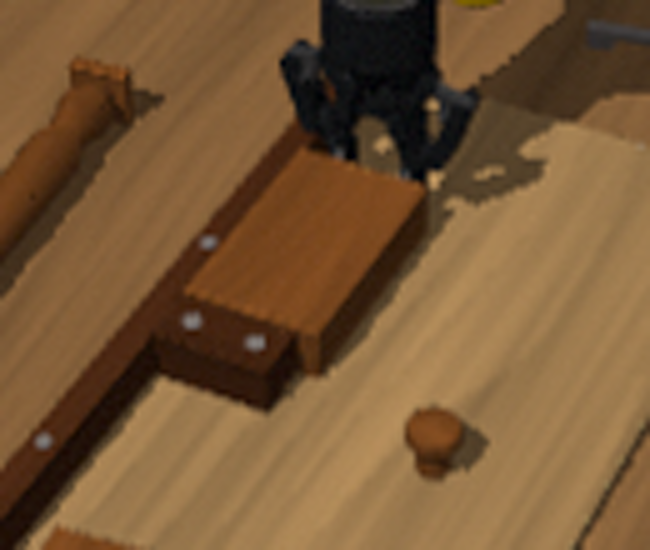

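Pushing stalled at 11 N, and in s5 the billet end meets the stop at about (300,340). I retreat, lift, and check from above.

Call:
play_rows:
  moves:
    - [[0, 0, 8], 0, 40]
    - [[0, 0, 25], 0, 40]
    - [[0, 0, 45], 0, 40]
    - [[-30, 0, 45], 0, 40]
    - [[-65, 0, 45], 0, 40]
    - [[-100, 0, 45], 0, 40]
    - [[-140, 0, 30], 0, 40]
    - [[-180, 0, 0], 0, 40]
    - [[-200, 0, -30], 0, 40]
    - [[-200, 0, -30], 0, 40]
    - [[-200, 0, -30], 0, 40]
    - [[-200, 0, -30], 0, 40]

```text
time_s: 12.03
ee_pos: [0.5797, -0.1894, 0.2179]
orientation: [-2.117, 1.57, 2.547]
contact_force: [-0.6, -0.6, -0.0]
width: 0.0401
```

```bash
python3 - <<'E'
from h import *
s=ctrl.get_state();a=ctrl.grab_frame('wrist');cv2.imwrite('pics/w6.png',a[:,:,::-1]);print(s['ee_pos'],s['contact_force'])
np.savez('w6.npz',p=s['ee_pos'],o=s['orientation'])
E
```

```text
[ 0.5797 -0.1894  0.2179] [-0.6009 -0.627  -0.0243]
```

View pics/w6.png

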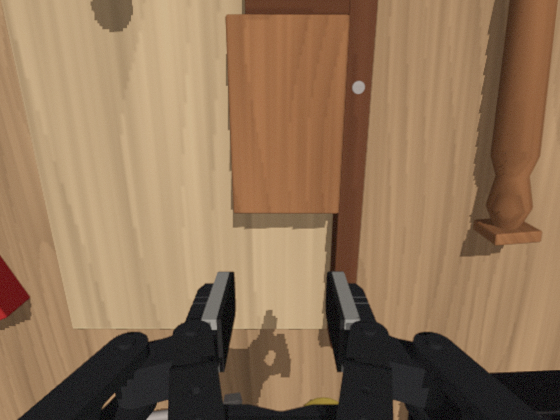

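In w6 the billet, (228,15) to (340,213), lies along the fence and against the stop. I move the camera right over the stop joint to see any gap.

Call:
play_rows:
  moves:
    - [[-5, 5, -35], 0, 40]
    - [[10, 10, -70], 0, 40]
    - [[20, 10, -100], 0, 40]
    - [[25, 10, -110], 0, 40]
    - [[25, 10, -110], 0, 40]
    - [[25, 10, -110], 0, 40]

```text
time_s: 12.58
ee_pos: [0.5947, -0.0815, 0.1921]
orientation: [-1.533, 1.569, 3.129]
contact_force: [1.4, -0.3, 0.5]
width: 0.0398
```

```bash
python3 - <<'E'
from h import *
s=ctrl.get_state();a=ctrl.grab_frame('wrist')[:,:,::-1].copy();cv2.imwrite('pics/w7.png',a);print(s['ee_pos'])
np.savez('w7.npz',p=s['ee_pos'],o=s['orientation'])
E
```

```text
[ 0.5947 -0.0815  0.1921]
```

View pics/w7.png

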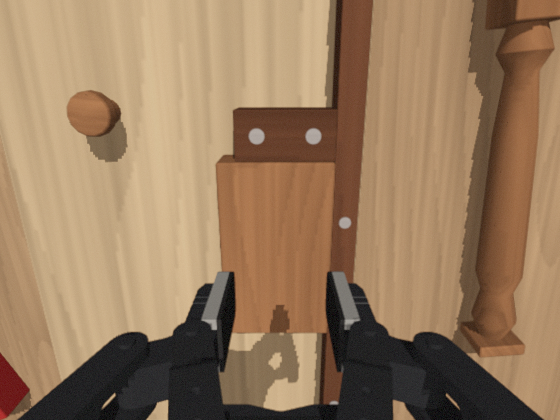

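```bash
python3 - <<'E'
import cv2
a=cv2.imread('pics/w7.png')
cv2.imwrite('pics/w7a.png',cv2.resize(a[100:200,210:370],None,fx=5,fy=5,interpolation=cv2.INTER_CUBIC))
a=cv2.imread('pics/w6.png')
cv2.imwrite('pics/w6a.png',cv2.resize(a[0:230,210:400],None,fx=2.6,fy=2.6,interpolation=cv2.INTER_CUBIC))
E
```

```text
(no output)
```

View pics/w7a.png

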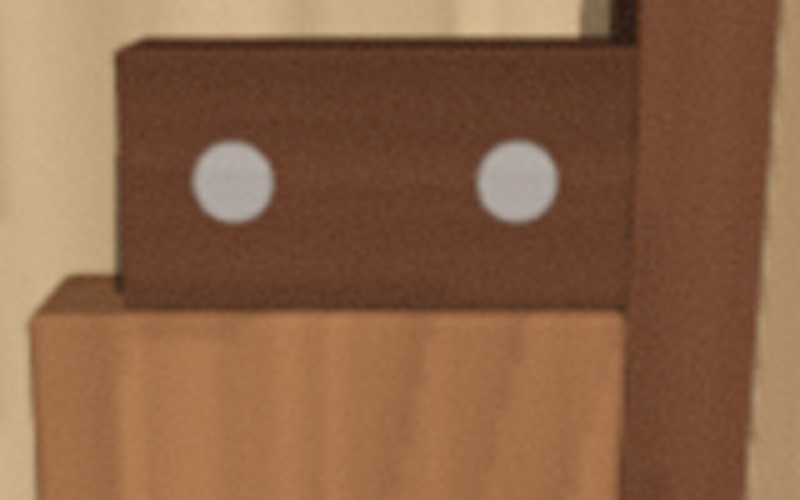

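View pics/w6a.png

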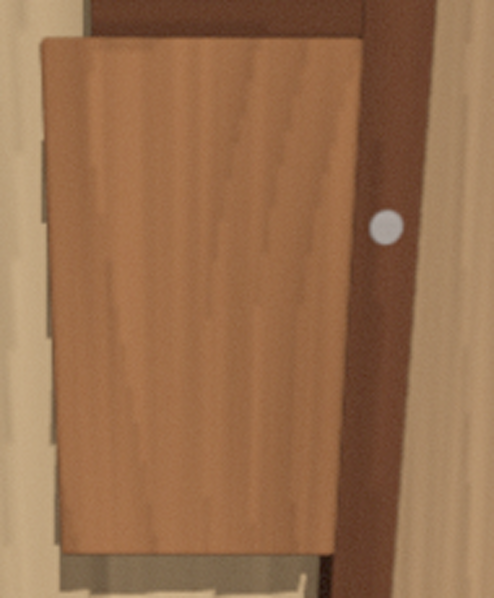

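The crops show the stop joint closed (w7a row 310, dark line under 1 mm). The fence edge and billet edge coincide at both ends (w6a (361,38) and (333,553)), so the gap is about 1 mm or less and they are parallel. Last check: the bystanders, comparing the scene view with the start.

```bash
python3 - <<'E'
from h import *
s=ctrl.grab_frame('side')[:,:,::-1].copy();b=cv2.imread('pics/side0.png')
d=(cv2.absdiff(s,b).max(2)>45).astype('uint8')*255
cv2.imwrite('pics/s8.png',np.hstack([cv2.resize(s,(400,300)),cv2.resize(cv2.cvtColor(d,cv2.COLOR_GRAY2BGR),(400,300))]))
c=ctrl.get_state();print(c['ee_pos'],c['joint_vel'].round(3),c['contact_force'])
E
```

```text
[ 0.5952 -0.0829  0.193 ] [ 0.006 -0.006 -0.001 -0.005 -0.001 -0.    -0.004] [ 0.1396 -0.7587 -0.3795]
```

View pics/s8.png

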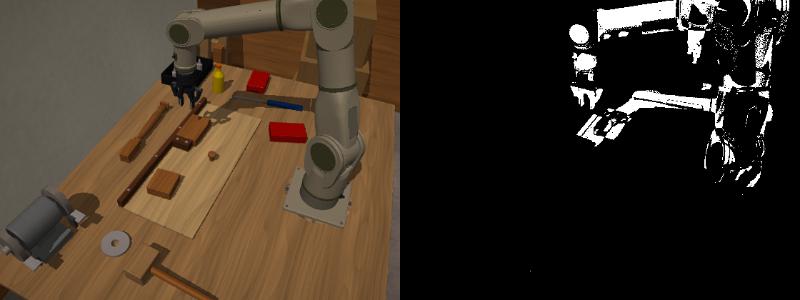

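The difference picture shows that only the arm, its shadow and the long billet changed. The knob, short billet, spindle, mallet, faceplate, glue and gouge stand where they were.

```bash
python3 -c "
from workcell import ctrl
print(ctrl.job_done())"
```

```text
the job is handed in; nothing more can be done
None
```

The longer billet now lies flush along the fence with its end against the stop block, and I handed the job in at about 12.7 s of robot time. I pushed it to the fence with the open fingers until they stalled at about 13 N. I then pushed on its end, along the fence, until it stalled against the stop at about 11 N.

**Last checks:**
- **Fit:** The wrist pictures show no visible gap at the stop and at most about 1 mm at the fence. The billet edge is parallel to the fence to within about a pixel over its length. I judged this by eye from the enlarged pictures and did not compute a final pose.
- **Other things on the bench:** The side-view difference from the start shows only the arm, its shadow and the long billet changed.
- **Robot:** The gripper was raised clear of everything, touching nothing.

**One disagreement:** Triangulating from two cameras put the billet's top at about 43–45 mm, against 52 mm from the text, and the scene and side cameras differed by up to about 9 mm in position. I therefore relied on the wrist camera and the contact forces for the final alignment.

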